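# Dock a tote of blood tubes in the sloped loading dock of the tube sorter

### The arm

A 7-joint arm with a two-finger parallel gripper is mounted at the origin on the work surface. World frame = base frame: x ahead of the robot, y to its left, z up, the work surface at z = 0. Lengths are in m, angles in rad, forces in N, time in s.
With the tool pointing down it reaches from about 0.425 to 0.875 m from the base axis. Payload 8.4 kg.
Tool frame: the origin (TCP) lies at the very end of the fingers, on their centre line; the grasp point (between the pads) lies grip_depth behind it (grip_depth is the distance from the TCP to the grasp point, in m); z points along the fingers, y is the line along which they close (so a half turn about z gives the same grasp; the last joint's range is limited). The gripper opens to 87 mm and grips with 3 to 60 N. Pads are 19 mm wide; open, the fingers measure 117 mm over their backs; the gripper's body (75 mm by 190 mm) begins 51 mm behind the grasp point.
Start: joints at [-1.23, 0.333, 0.04, 1.465, -0.013, 1.343, -0.059], TCP at [0.277, 0.588, 0.223] pointing down, gripper open.
Joint ranges: [-2.58, 2.58], [-0.38, 2.09], [-1.3, 1.39], [0.25, 2.4], [-1.5, 4.64], [0.08, 2.09], [-2.65, 2.65]. Speed limits (rad/s): [2.22, 2.22, 2.79, 2.79, 3.14, 3.14, 3.14].

### API

Orientations are given as a 3x3 rotation matrix whose columns are the frame's x, y, z axes.
In Python, from plant import * gives the robot as it stands.
- The arm moves only by the tool play_rows, never from a script. Its argument "deltas" is a list of rows, each an object with "linear": the shift along the tool's x, y, z in units of 30 mm (1.0 is 30 mm), a list of three; "turn": the turn, a rotation vector about the tool's x, y, z in units of 5 degrees (1.0 is 5 degrees), a list of three; "gripper": the finger opening in mm, from 0 to 87. In form: [{"linear": [dx, dy, dz], "turn": [ax, ay, az], "gripper": gripper}, ...]. A call has 1 to 10 rows; each row is the pose to reach, as a shift and turn from the pose commanded when the call began, along the tool's axes at that moment; what a row does not reach only later rows make up. A row lasts 1/12 s, in which the tool goes at most 41.7 mm and 7.16 degrees, less where a joint would pass 70% of its speed; a pose out of reach is approached as far as the arm can. A call with a gripper value outside its range is refused whole. The fingers move at their own pace and stop on an object; "newtons" is the grip in N (left out, the last holds). Time passes only in rows, so rows that repeat a pose let the fingers close. It gives the time, the measured TCP pose, the force, the opening and the grip force at its end, in the units of the state.
- read_state(): the state, without advancing time (a new reading comes with each control period).
- get_image(name): name is "side" or "top" or "wrist"; returns (picture, depth): 384x512x3 uint8, red, green, blue; 384x512 float32, m along the optical axis (not along the pixel's ray), 0 where there is no reading.
- camera_params(name): a dict with "vfov" (degrees; the focal length in pixels is half the picture's height over the tangent of half this angle, whatever the lens; pixels are square), "cx", "cy" (the principal point, pixels), "R" (3x3) and "t" (3): a world point X has camera coordinates R X + t. Camera axes: x right, y down, z forward; pixel columns grow to the right and rows downward; lengths in m; the calibration is good to about 2 mm. A picture is of the moment at which its call begins: read the wrist's pose just before it. camera_params takes no time and is no camera call; for the wrist camera it gives the pose at the moment of the call.
- hand_in(): hands the job in; it is judged then, once.
Trained networks look in the newest picture that a camera, given by its name, has taken for a name from the list of things; names that differ only in an ending like _2 or _b are one class to them, and where a whole thing is asked for, a point or a joint stands for the part that bears it (a point fixed in the world has none). Each returns a list of dicts, best first, with "conf" (0 to 1); they miss things now and then, are a little off and sometimes report something else, mostly with a low value. They report only what shows in the picture. A call takes as long as a camera call. They do not tell look-alikes from the thing itself.
- recognise(camera, thing): "box" ([centre column, centre row, width, height] in pixels, round what is visible of it).
- cut_out(camera, thing): "region" (384x512 bool, what is visible of it) and "box" ([centre column, centre row, width, height] in pixels, round what is visible of it).
The state is a dict: "time": time; "q": joint angles; "dq": joint speeds; "joint_torque": joint torques, N m; "tcp_pos": TCP position; "ee_rot": TCP orientation; "force": force on the tool from outside, world axes, zero at the start; "wrist_torque": the same for the moment, N m; "finger_gap": finger opening in m; "finger_force": force on a finger pad.
Only numpy, scipy, OpenCV 4.12 (cv2) and the standard library are available. Lean on these libraries where they do the work, as an engineer would, in place of code of your own. Each camera call takes 0.05 s, during which the arm holds its last target. There are 200 camera calls.

### The job

Slide the blue tote of blood tubes square to the tube sorter's loading dock and push it by its orange handle, front end first, up the ramp between the guides until its rear edge drops behind the yellow lip and it lies fully down in the seat, held by the sprung backstop. The tubes are full: go gently, do not lift or tip the tote, and do not ram or press it hard against the dock. Leave the other things on the bench where they are and let go at the end.

Things in the scene. Friction and masses are not known exactly. Their poses are not given: they have to be found in the camera images.
- tote: blue open sample tote, 160 (its x) x 104 (y) x 45 mm high, flat underside, 0.45 to 0.75 kg, on the bench in front of the ramp, askew. Origin: centre of the underside; x points to its front end, which goes up first; z up. A white rack of capped tubes, fixed in it, fills all but the rear 50 mm, up to 82 mm above the underside. Friction on the bench 0.5 to 0.7, on the dock 0.24 to 0.36
- tote_grip (a point): middle of the tote's orange push handle, an upright D-loop along the tote's length in its rear bay: top bar 44 mm long (tote's x), 14 mm thick (y, pinch it from above), 20 mm high, 60 to 80 mm above the underside. Point: 58 mm behind the tote's origin (22 mm ahead of its rear face), on its centre line, 70 mm above its underside; axes as the tote's
- tote_rear (a point): middle of the tote's rear bottom edge, 80 mm behind its origin; the edge that must drop behind the lip; axes as the tote's
- deck: sloping steel ramp of the white loading dock. Origin: foot of the ramp on its centre line, bench height; x up the slope (14 degrees above level), y across, z square to the slope. The ramp is its plane z = 0 from x = 0 up to the lip. Blue side guides, 25 mm high, 110 mm apart, begin at the foot; in front of it blue wings on the bench, 30 mm high, 55 mm long, flare to 160 mm apart
- lip_low (a point): where the yellow lip edge would be at the lowest setting: 140 mm up the ramp, on the centre line; axes as the deck's. Lip, seat and backstop form one carriage, clamped 0 to 30 mm farther up the slope; how far is not reported and must be felt or seen. At the lip the surface steps square down 6 mm to the seat's floor, which runs on parallel to the ramp
- stop_low (a point): where the face of the black sprung backstop, relaxed, would be at the lowest setting: 156 mm up-slope of the lip, 4 mm less than the tote is long (same shift as the lip), 10 mm above the ramp's plane. The tote must press it back a bit over 4 mm for its rear edge to drop behind the lip. It pushes back with 2 N at first, 0.8 N more per mm; hard stop at 8 mm
- rack_blue: bystander: blue rack of capped tubes, 50 x 134 x 82 mm, origin centre of underside, standing loose beyond the dock
- rack_black: bystander: black rack of capped tubes, 50 x 134 x 82 mm, origin centre of underside, standing loose beyond the dock
- rack_white: bystander: white rack of capped tubes, 92 x 50 x 82 mm, origin centre of underside, loose on the robot's side of the dock
- sharps_bin: bystander: yellow round sharps bin with white lid, 114 mm across, 117 mm high, origin centre of underside
- spray: bystander: white disinfectant bottle, 60 mm across, 170 mm high, origin centre of underside
- clear_tub: bystander: empty clear open tub, 140 x 180 x 75 mm, origin centre of underside
- label_roll: bystander: roll of paper labels lying flat, 64 mm across, 30 mm high, origin centre of underside
- tape_case: bystander: flat green case, 85 x 55 x 22 mm, origin centre of underside
Not all that is in view belongs to the job. What is shaped like the tote but red is not meant.

How it is judged:
On the way:
1. the tote is on the ramp, square between the guides, its middle still below the lip (x of tote in the frame of deck between 0.03 and 0.125 m and y of tote in the frame of deck between -0.007 and 0.007 m and z of tote in the frame of deck below 0.015 m and x of tote_grip in the frame of deck below 0.06 m and angle between tote's own z axis and vertical above 0.12 rad), for 0.1 s.
At the end, for the whole second after the job is handed in: The tote lies released and at rest in the seat, handle end down-slope, rear edge behind the lip: underside 4.5 to 8.5 mm below the ramp plane, parallel to it within 0.025 rad; its middle 214 to 256 mm up-slope from the foot and within 6 mm of the deck's centre line (x of tote in the frame of deck between 0.214 and 0.256 m and y of tote in the frame of deck between -0.006 and 0.006 m and z of tote in the frame of deck between -0.0085 and -0.0045 m and x of tote_grip in the frame of deck below 0.21 m and angle between the z axis of tote and the z axis of deck, either way round below 0.025 rad and linear speed of tote below 0.01 m/s); the robot touches nothing.
It fails at once if the tote is rammed against the sprung backstop with more than 16 N (its spring gives 8.4 N at its hard stop) (contact force between tote and backstop_c0 above 16 N).
It fails at once if the tote is slammed or jammed against the dock with more than 70 N (contact force between tote and deck above 70 N).
It fails at once if the tote is lifted 35 mm or more off the bench and clear of the ramp instead of slid (height (world z) of tote above 0.035 m and z of tote in the frame of deck above 0.022 m).
It fails at once if the tote is tipped by more than 26 degrees (angle between tote's own z axis and vertical above 0.45 rad).
It fails at once if another thing on the bench is moved by more than 30 mm (distance of any of rack_blue, rack_black, rack_white, sharps_bin, spray, clear_tub, label_roll, tape_case from where it was at the start of the episode above 0.03 m).
It also fails if it takes over 72 s, if anything falls off the work surface, if the arm or the gripper's body presses on something with over 40 N, if the wrist force passes 120 N, or if a joint passes its speed limit or range.

## Working session

There is one attempt and no reset: what is moved stays moved. The work goes in short steps, Python scripts to look and compute and a tool call to move; the robot and the scene stay as the last step left them, time stands still between calls to the robot, and variables do not carry over. Pictures are saved under pics/ and viewed, at most 12 in all, crops included, and the job is handed in when it is done.

Besides the shell and the picture viewer there is one more tool, called as a command line: name --argument value ..., lists and objects as JSON in quotes. play_rows: Moves the arm, as the interface text tells. Its arguments: {"type":"object","properties":{"deltas":{"type":"array","items":{"type":"object","properties":{"linear":{"type":"array","items":{"type":"number"}},"turn":{"type":"array","items":{"type":"number"}},"gripper":{"type":"number"}}}},"newtons":{"type":"number"}},"required":["deltas"]}

```bash
mkdir -p pics; cat > h.py <<'E'
from plant import *
import numpy as np, cv2
def save(n,name):
    p,d=get_image(n); cv2.imwrite(f'pics/{name}.png',p[:,:,::-1]); np.savez(f'pics/{name}.npz',p=p,d=d,**{k:np.array(v) for k,v in camera_params(n).items()}); return p,d,camera_params(n)
def world(d,c):
    f=d.shape[0]/2/np.tan(np.radians(c['vfov'])/2)
    v,u=np.mgrid[:d.shape[0],:d.shape[1]]
    P=np.stack([(u-c['cx'])/f*d,(v-c['cy'])/f*d,d],-1)
    return (P-np.array(c['t']))@np.array(c['R'])
E
python3 - <<'E'
from h import *
s=read_state(); print(s['time'],s['tcp_pos'],s['ee_rot'],s['finger_gap'],s['force'])
for n in('top','side'):
    p,d,c=save(n,n+'0'); W=world(d,c)
    print(n,c['vfov'],c['t'])
    for t in ('tote','deck','tote_grip'):
        for r in cut_out(n,t)[:3]:
            m=r['region']&(d>0); print(t,round(r['conf'],2),np.round(r['box']),np.round(np.median(W[m],0),3))
a=np.vstack([cv2.imread('pics/top0.png'),cv2.imread('pics/side0.png')])
cv2.imwrite('pics/a.png',cv2.resize(a,(400,600)))
E
```

```text
0.0 [0.27656315 0.58767119 0.22162622] [[-9.04830505e-01  4.25771499e-01 -6.22888535e-04]
 [ 4.25771940e-01  9.04829123e-01 -1.58529035e-03]
 [-1.11363763e-04 -1.69962753e-03 -9.99998549e-01]] 0.08721942186927116 [-0.31688022 -0.21128746 -0.19411903]
top 46.960644713963 [-0.08030629  0.5546507   1.34741426]
tote 0.97 [295. 251.  58.  63.] [ 0.365 -0.211  0.05 ]
tote 0.6 [304. 192.  53.  40.] [ 0.563 -0.239  0.05 ]
deck 0.74 [177. 169. 119.  63.] [0.618 0.168 0.044]
tote_grip 0.79 [305. 189.  57.  41.] [ 0.564 -0.24   0.05 ]
tote_grip 0.66 [296. 252.  60.  53.] [ 0.364 -0.211  0.051]
side 42.5527918773455 [-0.57754526  0.10080763  1.34787688]
tote 0.86 [266. 252.  62.  67.] [ 0.562 -0.268  0.048]
tote 0.65 [181. 251.  73.  66.] [ 0.364 -0.25   0.05 ]
deck 0.98 [258. 169.  51.  84.] [0.621 0.156 0.043]
tote_grip 0.95 [268. 250.  61.  62.] [ 0.564 -0.268  0.047]
tote_grip 0.8 [182. 256.  73.  68.] [ 0.364 -0.25   0.049]
```

View pics/top0.png

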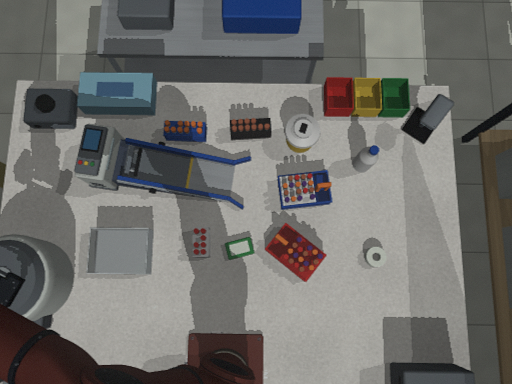

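View pics/side0.png

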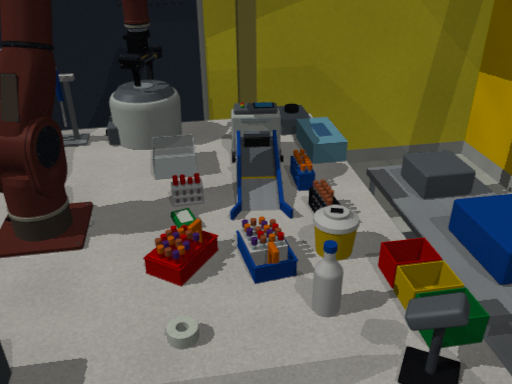

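Top view: blue tote at about (304,190), with its orange handle at its right end (323,186). The dock foot is near (240,178) and it climbs to the left (+y); the yellow lip is at about column 191. The red look-alike is at (296,252). Next, rough poses.

```bash
python3 - <<'E'
from h import *
s=read_state(); c=camera_params('wrist'); C=-np.array(c['R']).T@np.array(c['t'])
print('cam in tool',s['ee_rot'].T@(C-s['tcp_pos'])); print('cam axes in tool',np.round(np.array(c['R'])@s['ee_rot'],3),c['vfov'])
for n in('top','side'):
    z=np.load(f'pics/{n}0.npz'); p,d=z['p'],z['d']; W=world(d,z)
    hsv=cv2.cvtColor(p,cv2.COLOR_RGB2HSV)
    b=(hsv[...,0]>105)&(hsv[...,0]<125)&(hsv[...,1]>150)&(hsv[...,2]>60)&(d>0)
    X=W[b]
    t=X[(X[:,1]<-0.1)&(abs(X[:,0]-.56)<.12)&(X[:,2]>.02)&(X[:,2]<.06)]
    if len(t)>5:
        r=cv2.minAreaRect((t[:,:2]*1000).astype(np.float32)); print(n,'tote blue',r,len(t), cv2.boxPoints(r).round())
    g=X[(X[:,1]>-.13)&(X[:,1]<0.35)&(abs(X[:,0]-.62)<.12)]
    for lab,sel in(('hi',g[:,0]>.62),('lo',g[:,0]<=.62)):
        q=g[sel]
        for y in np.arange(-.1,.3,.04):
            k=q[abs(q[:,1]-y)<.02]
            if len(k): print(n,lab,round(y,2),len(k),np.round(np.median(k,0),3))
    o=(hsv[...,0]>5)&(hsv[...,0]<18)&(hsv[...,1]>170)&(hsv[...,2]>120)&(d>0)
    o=W[o]; o=o[(abs(o[:,0]-.56)<.08)&(o[:,1]<-.2)&(o[:,1]>-.4)]; print('orange',len(o),np.round(np.median(o,0),3) if len(o) else '')
    ye=(hsv[...,0]>18)&(hsv[...,0]<32)&(hsv[...,1]>130)&(d>0); ye=W[ye]; ye=ye[(ye[:,1]>-.0)&(ye[:,1]<.25)&(abs(ye[:,0]-.62)<.1)]; print('yellow',len(ye),np.round(np.median(ye,0),3) if len(ye) else '')
E
```

```text
cam in tool [ 0.08225227  0.00107847 -0.16152927]
cam axes in tool [[ 0.     1.    -0.001]
 [-0.955  0.    -0.296]
 [-0.296  0.001  0.955]] 58.17535494215175
top tote blue ((565.0487060546875, -240.65737915039062), (106.50015258789062, 158.58982849121094), 8.375076293945312) 168 [[ 501. -170.]
 [ 524. -327.]
 [ 629. -311.]
 [ 606. -154.]]
top hi -0.06 25 [ 0.666 -0.053  0.027]
top hi -0.02 48 [ 0.658 -0.019  0.029]
top hi 0.02 47 [0.659 0.019 0.034]
top hi 0.06 53 [0.664 0.061 0.043]
top hi 0.1 126 [0.731 0.101 0.053]
top hi 0.14 71 [0.684 0.136 0.061]
top hi 0.18 75 [0.688 0.179 0.067]
top hi 0.22 51 [0.688 0.215 0.084]
top hi 0.26 42 [0.693 0.26  0.096]
top lo -0.06 2 [ 0.507 -0.043  0.029]
top lo -0.02 41 [ 0.521 -0.02   0.03 ]
top lo 0.02 38 [0.538 0.02  0.031]
top lo 0.06 41 [0.544 0.06  0.04 ]
top lo 0.1 36 [0.549 0.102 0.052]
top lo 0.14 39 [0.554 0.141 0.06 ]
top lo 0.18 40 [0.559 0.18  0.071]
top lo 0.22 45 [0.565 0.22  0.082]
top lo 0.26 47 [0.57  0.261 0.091]
orange 91 [ 0.573 -0.285  0.08 ]
yellow 59 [0.618 0.132 0.034]
side tote blue ((567.6058349609375, -244.45167541503
[... 157 characters left out ...]
0.056  0.023]
side hi -0.02 66 [ 0.658 -0.025  0.024]
side hi 0.02 41 [0.661 0.021 0.035]
side hi 0.06 46 [0.668 0.061 0.045]
side hi 0.1 103 [0.734 0.097 0.048]
side hi 0.14 48 [0.681 0.136 0.059]
side hi 0.18 31 [0.685 0.174 0.075]
side hi 0.22 26 [0.689 0.217 0.085]
side hi 0.26 22 [0.694 0.263 0.096]
side lo -0.06 23 [ 0.51  -0.045  0.023]
side lo -0.02 27 [ 0.528 -0.02   0.031]
side lo 0.02 29 [0.54  0.021 0.033]
side lo 0.06 27 [0.545 0.061 0.041]
side lo 0.1 27 [0.55  0.098 0.052]
side lo 0.14 32 [0.556 0.139 0.06 ]
side lo 0.18 30 [0.56  0.175 0.071]
side lo 0.22 32 [0.566 0.217 0.082]
side lo 0.26 31 [0.572 0.257 0.092]
orange 144 [ 0.572 -0.289  0.081]
yellow 66 [0.619 0.132 0.035]
```

play_rows --deltas '[{"linear": [-1.0, -1.0, -1.5], "turn": [0, 0, 0], "gripper": 50}, {"linear": [-2.0, -2.1, -2], "turn": [0, 0, 1], "gripper": 50}, {"linear": [-3.0, -3.1, -2], "turn": [0, 0, 2], "gripper": 50}, {"linear": [-4.0, -4.2, -2], "turn": [0, 0, 3], "gripper": 50}, {"linear": [-5, -5.2, -2], "turn": [0, 0, 4], "gripper": 50}, {"linear": [-6, -6.3, -2], "turn": [0, 0, 5], "gripper": 50}, {"linear": [-7, -7.3, -2], "turn": [0, 0, 6], "gripper": 50}, {"linear": [-8, -8.4, -2], "turn": [0, 0, 7], "gripper": 50}, {"linear": [-9, -9.4, -2], "turn": [0, 0, 8], "gripper": 50}, {"linear": [-10, -10.5, -2], "turn": [0, 0, 9], "gripper": 50}]'

```text
time: 1.23
tcp_pos: [0.4031, 0.2082, 0.2828]
ee_rot: [[-0.335, 0.942, 0.0], [0.942, 0.335, 0.001], [0.001, 0.001, -1.0]]
force: [1.0, 0.7, -0.6]
finger_gap: 0.0503
finger_force: 0.0
```

play_rows --deltas '[{"linear": [-14, -0.3, 0.4], "turn": [0, 0, 1.0], "gripper": 50}, {"linear": [-14, -0.3, 0.4], "turn": [0, 0, 2.2], "gripper": 50}, {"linear": [-14, -0.3, 0.4], "turn": [0, 0, 2.2], "gripper": 50}, {"linear": [-14, -0.3, 0.4], "turn": [0, 0, 2.2], "gripper": 50}, {"linear": [-14, -0.3, 0.4], "turn": [0, 0, 2.2], "gripper": 50}, {"linear": [-14, -0.3, 0.4], "turn": [0, 0, 2.2], "gripper": 50}, {"linear": [-14, -0.3, 0.4], "turn": [0, 0, 2.2], "gripper": 50}, {"linear": [-14, -0.3, 0.4], "turn": [0, 0, 2.2], "gripper": 50}, {"linear": [-14, -0.3, 0.4], "turn": [0, 0, 2.2], "gripper": 50}, {"linear": [-14, -0.3, 0.4], "turn": [0, 0, 2.2], "gripper": 50}]'

```text
time: 2.07
tcp_pos: [0.5359, -0.1865, 0.2712]
ee_rot: [[-0.154, 0.988, 0.002], [0.988, 0.154, 0.0], [-0.0, 0.002, -1.0]]
force: [1.1, 0.0, 0.9]
finger_gap: 0.0502
finger_force: 0.0
```

play_rows --deltas '[{"linear": [-1.3, 0, 0], "turn": [0, 0, 0], "gripper": 50}, {"linear": [-2.6, 0, 0], "turn": [0, 0, 0], "gripper": 50}, {"linear": [-2.6, 0, 0], "turn": [0, 0, 0], "gripper": 50}, {"linear": [-2.6, 0, 0], "turn": [0, 0, 0], "gripper": 50}]'

```text
time: 2.4
tcp_pos: [0.5464, -0.2649, 0.2703]
ee_rot: [[-0.148, 0.989, -0.001], [0.989, 0.148, -0.002], [-0.002, -0.002, -1.0]]
force: [0.6, 0.4, 1.0]
finger_gap: 0.05
finger_force: 0.0
```

```bash
python3 - <<'E'
from h import *
s=read_state(); print(grip_depth if 'grip_depth' in globals() else '?',s['time'],s['tcp_pos'],s['ee_rot'],s['force'])
p,d,c=save('wrist','w1'); W=world(d,c)
hsv=cv2.cvtColor(p,cv2.COLOR_RGB2HSV)
o=(hsv[...,0]>5)&(hsv[...,0]<18)&(hsv[...,1]>170)&(d>0)
o=o&(abs(W[...,0]-.573)<.05)&(abs(W[...,1]+.29)<.06)&(W[...,2]>.072)&(W[...,2]<.09)
X=W[o]; print('handle top',len(X),np.median(X,0),cv2.minAreaRect((X[:,:2]*1000).astype(np.float32)))
b=(hsv[...,0]>105)&(hsv[...,0]<125)&(hsv[...,1]>130)&(d>0)&(W[...,2]>.035)&(W[...,2]<.055)&(W[...,1]<-.1)
X=W[b]; print('rim',len(X),cv2.minAreaRect((X[:,:2]*1000).astype(np.float32)))
E
```

```text
0.0187 2.4 [ 0.54642424 -0.26485535  0.2702578 ] [[-0.14774012  0.98902523 -0.00139905]
 [ 0.989025    0.14773757 -0.00177562]
 [-0.00154944 -0.00164603 -0.99999744]] [0.58890991 0.40558941 1.00229564]
handle top 612 [ 0.57660413 -0.28583037  0.07951707] ((575.8827514648438, -279.8652648925781), (69.73204040527344, 19.28116226196289), 85.49226379394531)
rim 1350 ((645.8580322265625, -226.94056701660156), (261.1766357421875, 160.1210479736328), 8.22586441040039)
```

View pics/w1.png

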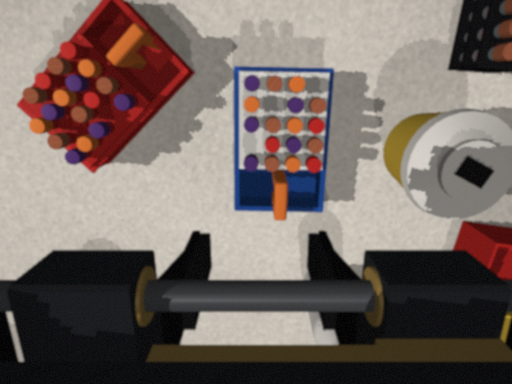

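Wrist view: handle bar at about (280,195). The tote is nearly aligned with the tool, and the bin at (450,165) is clear to the right. Now I'll isolate the handle and rim.

```bash
python3 - <<'E'
from h import *
z=np.load('pics/w1.npz'); p,d=z['p'],z['d']; W=world(d,z); hsv=cv2.cvtColor(p,cv2.COLOR_RGB2HSV)
o=(hsv[...,0]>5)&(hsv[...,0]<18)&(hsv[...,1]>150)&(d>0)&(W[...,2]>.075); o[:174]=0;o[225:]=0;o[:,:265]=0;o[:,:][:,296:]=0
X=W[o]; print('handle',len(X),np.median(X,0),cv2.minAreaRect((X[:,:2]*1000).astype(np.float32)))
b=(hsv[...,0]>105)&(hsv[...,0]<125)&(hsv[...,1]>110)&(d>0)&(abs(W[...,2]-.045)<.006); b[:,:228]=0;b[:,340:]=0;b[:60]=0;b[216:]=0
X=W[b]; r=cv2.minAreaRect((X[:,:2]*1000).astype(np.float32)); print('rim',len(X),r,cv2.boxPoints(r).round(1))
E
```

```text
handle 453 [ 0.57518492 -0.29352778  0.07919626] ((575.544189453125, -294.8979187011719), (13.214899063110352, 41.23631286621094), 9.127568244934082)
rim 1421 ((568.6746826171875, -238.5367889404297), (104.28816223144531, 160.83465576171875), 7.887876510620117) [[ 506.  -166. ]
 [ 528.1 -325.3]
 [ 631.4 -311. ]
 [ 609.3 -151.7]]
```

play_rows --deltas '[{"linear": [-0.6, 0.4, 0], "turn": [0, 0, 0], "gripper": 45}, {"linear": [-1.13, 0.82, 0.5], "turn": [0, 0, 0], "gripper": 45}, {"linear": [-1.13, 0.82, 1.8], "turn": [0, 0, 0], "gripper": 45}, {"linear": [-1.13, 0.82, 3.1], "turn": [0, 0, 0], "gripper": 45}, {"linear": [-1.13, 0.82, 4.4], "turn": [0, 0, 0], "gripper": 45}, {"linear": [-1.13, 0.82, 5.4], "turn": [0, 0, 0], "gripper": 45}, {"linear": [-1.13, 0.82, 5.4], "turn": [0, 0, 0], "gripper": 45}, {"linear": [-1.13, 0.82, 5.4], "turn": [0, 0, 0], "gripper": 45}]'

```text
time: 3.12
tcp_pos: [0.5769, -0.2893, 0.1083]
ee_rot: [[-0.155, 0.988, -0.002], [0.988, 0.155, 0.001], [0.002, -0.002, -1.0]]
force: [0.8, 0.2, 1.0]
finger_gap: 0.0448
finger_force: 0.0
```

```bash
python3 - <<'E'
from h import *
s=read_state(); print(s['time'],s['tcp_pos'],s['ee_rot'],s['force'])
h=np.array([.5757,-.2955,.0513])-s['tcp_pos']; print('delta tool units',s['ee_rot'].T@h/.03)
p,d,c=save('wrist','w2')
E
```

```text
3.1167 [ 0.57686088 -0.28928291  0.10833702] [[-0.15510026  0.98789677 -0.00196961]
 [ 0.9878972   0.15510323  0.00145561]
 [ 0.00174349 -0.00172001 -0.999997  ]] [0.79504211 0.15961899 1.01261541]
delta tool units [-0.20204129 -0.06710044  1.90100275]
```

View pics/w2.png

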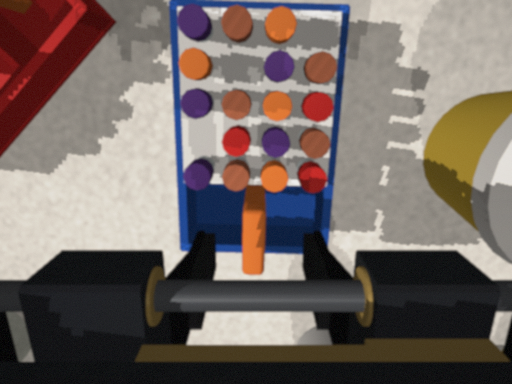

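The handle (253,230) lies midway between the fingers. I'll descend and pinch.

play_rows --deltas '[{"linear": [-0.2, -0.05, 0.8], "turn": [0, 0, 0], "gripper": 45}, {"linear": [-0.2, -0.05, 1.5], "turn": [0, 0, 0], "gripper": 45}, {"linear": [-0.2, -0.05, 1.88], "turn": [0, 0, 0], "gripper": 40}, {"linear": [-0.2, -0.05, 1.88], "turn": [0, 0, 0], "gripper": 10}, {"linear": [-0.2, -0.05, 1.88], "turn": [0, 0, 0], "gripper": 8}, {"linear": [-0.2, -0.05, 1.88], "turn": [0, 0, 0], "gripper": 8}, {"linear": [-0.2, -0.05, 1.88], "turn": [0, 0, 0], "gripper": 8}, {"linear": [-0.2, -0.05, 1.88], "turn": [0, 0, 0], "gripper": 8}]' --newtons 15

```text
time: 3.83
tcp_pos: [0.5768, -0.2979, 0.0536]
ee_rot: [[-0.153, 0.988, 0.001], [0.988, 0.153, -0.001], [-0.001, 0.001, -1.0]]
force: [-2.0, -0.6, 0.6]
finger_gap: 0.0145
finger_force: 0.9
```

```bash
python3 - <<'E'
from h import *
s=read_state(); print(s['time'],s['tcp_pos'],s['ee_rot'],s['force'],s['wrist_torque'],s['finger_gap'],s['finger_force'])
E
```

```text
3.8333 [ 0.57682429 -0.29794974  0.05359508] [[-1.53046825e-01  9.88218040e-01  1.33212648e-03]
 [ 9.88218585e-01  1.53047771e-01 -6.38826333e-04]
 [-8.35178694e-04  1.21866180e-03 -9.99998909e-01]] [-1.9501785  -0.6010693   0.64177658] [-0.22024219  0.41826795 -0.00186975] 0.014539266029682254 0.9261315465846565
```

play_rows --deltas '[{"linear": [0, 0, 0], "turn": [0, 0, 0], "gripper": 8}, {"linear": [0, 0, 0], "turn": [0, 0, 0], "gripper": 8}, {"linear": [0.03, -0.1, 0], "turn": [0, 0, 0.5], "gripper": 8}, {"linear": [0.06, -0.2, 0], "turn": [0, 0, 1.1], "gripper": 8}, {"linear": [0.1, -0.3, 0], "turn": [0, 0, 1.7], "gripper": 8}, {"linear": [0.14, -0.4, 0], "turn": [0, 0, 2.3], "gripper": 8}, {"linear": [0.17, -0.5, 0], "turn": [0, 0, 2.9], "gripper": 8}, {"linear": [0.2, -0.57, 0], "turn": [0, 0, 3.3], "gripper": 8}, {"linear": [0.2, -0.57, 0], "turn": [0, 0, 3.3], "gripper": 8}, {"linear": [0.2, -0.57, 0], "turn": [0, 0, 3.3], "gripper": 8}]' --newtons 40

```text
time: 4.67
tcp_pos: [0.5589, -0.2948, 0.0535]
ee_rot: [[0.134, 0.991, 0.001], [0.991, -0.134, -0.001], [-0.001, 0.001, -1.0]]
force: [-2.3, 0.3, 6.9]
finger_gap: 0.014
finger_force: 40.0
```

```bash
cat >> h.py <<'E'
def rimfit(name):
    p,d,c=save('wrist',name); W=world(d,c); hsv=cv2.cvtColor(p,cv2.COLOR_RGB2HSV); s=read_state()
    L=(W-s['tcp_pos'])@s['ee_rot']   # tool coords
    b=(hsv[...,0]>105)&(hsv[...,0]<125)&(hsv[...,1]>110)&(d>0)&(abs(W[...,2]-.045)<.006)&(abs(L[...,1])<.09)&(L[...,0]<.17)&(L[...,0]>-.06)
    X=W[b]; r=cv2.minAreaRect((X[:,:2]*1000).astype(np.float32)); print('rim',len(X),r)
    return p,d,c,W,hsv,s
E
python3 - <<'E'
from h import *
p,d,c,W,hsv,s=rimfit('w3')
print(s['time'],s['tcp_pos'],s['ee_rot'][:,0],s['force'],s['finger_gap'],s['finger_force'])
E
```

```text
rim 2933 ((566.5845336914062, -238.00411987304688), (123.20193481445312, 105.56837463378906), 82.31736755371094)
4.7167 [ 0.55888909 -0.29478889  0.05346466] [ 1.34180087e-01  9.90956867e-01 -4.39082558e-04] [-1.76228868 -0.39609815  8.01434129] 0.013765147715763794 39.98944572173059
```

View pics/w3.png

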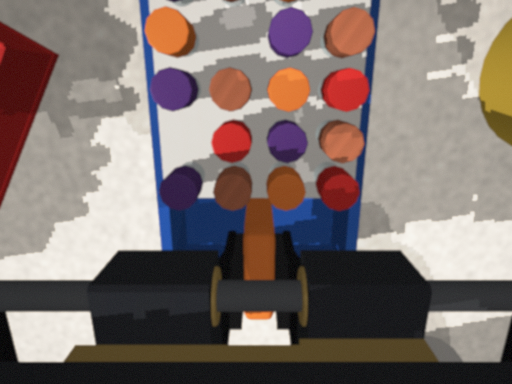

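Square now, with the rim centred near the axis. I'll check tote against deck in one camera (top and side), and look for the lip position.

```bash
python3 - <<'E'
from h import *
for n in('top','side'):
    p,d,c=save(n,n+'1'); W=world(d,c); hsv=cv2.cvtColor(p,cv2.COLOR_RGB2HSV)
    b=(hsv[...,0]>105)&(hsv[...,0]<125)&(hsv[...,1]>140)&(hsv[...,2]>50)&(d>0); X=W[b]
    g=X[(X[:,1]>.02)&(X[:,1]<.28)&(X[:,0]>.5)&(X[:,0]<.71)]
    f=[]
    for lo in(0,1):
        q=g[(g[:,0]<.61)==bool(lo)]
        for _ in range(4):
            k=np.polyfit(q[:,1],q[:,0],1); q=q[abs(np.polyval(k,q[:,1])-q[:,0])<.008]
        f.append(k); kz=np.polyfit(q[:,1],q[:,2],1); print(n,lo,len(q),k,'z',kz,'foot y',(.0243-kz[1])/kz[0])
    m=np.mean(f,0); print('axis slope deg',np.degrees(np.arctan(m[0])),'x at foot(-.004)',np.polyval(m,-.004),'at tote -.238',np.polyval(m,-.238))
    t=X[(X[:,1]<-.12)&(X[:,1]>-.36)&(abs(X[:,0]-.56)<.08)&(abs(X[:,2]-.045)<.008)]
    for y in(-.2,-.22,-.25):
        k=t[abs(t[:,1]-y)<.012]; print('tote y',y,len(k),k[:,0].min() if len(k) else 0,k[:,0].max() if len(k) else 0)
    # yellow lip
    ye=(hsv[...,0]>18)&(hsv[...,0]<34)&(hsv[...,1]>110)&(d>0)&(W[...,1]>0)&(W[...,1]<.25)&(abs(W[...,0]-.62)<.06)
    Y=W[ye]; D=np.array([.1348,.9909])
    sl=((Y[:,:2]-[.598,-.004])@D); print('lip slope-x /cos14',np.percentile(sl/np.cos(np.radians(14)),[5,25,50,75,95]).round(4),'z',np.median(Y[:,2]))
E
python3 - <<'E'
import cv2
p=cv2.imread('pics/top1.png')[130:215,100:345]; q=cv2.imread('pics/side1.png')[120:280,215:315]
q=cv2.resize(q,None,fx=3.1,fy=3.1,interpolation=2)[:496]; p=cv2.resize(p,None,fx=2,fy=2,interpolation=2)
import numpy as np
o=np.zeros((500,800,3),np.uint8); o[:p.shape[0],:p.shape[1]]=p; w=min(310,q.shape[1]); o[:q.shape[0],490:490+w]=q[:,:w]
cv2.imwrite('pics/m1.png',o)
E
```

```text
top 0 376 [0.12170887 0.65836338] z [0.2255834  0.02983887] foot y -0.024553542247194558
top 1 282 [0.13319342 0.53542625] z [0.24862156 0.02592954] foot y -0.006554287770063857
axis slope deg 7.263254128472334 x at foot(-.004) 0.5963850091262972 at tote -.238 0.5665614407509383
tote y -0.2 0 0 0
tote y -0.22 0 0 0
tote y -0.25 0 0 0
lip slope-x /cos14 [0.1372 0.1384 0.1406 0.1425 0.1449] z 0.03487174643912581
side 0 1 [14.36507373  0.32908326] z [0.4479581  0.01026208] foot y 0.031337578004725995
side 1 206 [0.13576647 0.5366385 ] z [0.2467071  0.02692315] foot y -0.010632646903543428
axis slope deg 82.1471360491595 x at foot(-.004) 0.4038591985334331 at tote -.238 -1.2927391039759457
tote y -0.2 4 0.520621640813451 0.5226753043466158
tote y -0.22 8 0.5171117984284305 0.6204570097877853
tote y -0.25 12 0.5128292911740803 0.6175129040682472
lip slope-x /cos14 [0.1329 0.1354 0.1376 0.1399 0.1416] z 0.03704835960385894<stdin>:10: RankWarning: Polyfit may be poorly conditioned
<stdin>:10: RankWarning: Polyfit may be poorly conditioned
<stdin>:10: RankWarning: Polyfit may be poorly conditioned
<stdin>:10: RankWarning: Polyfit may be poorly conditioned
<stdin>:11: RankWarning: Polyfit may be poorly conditioned
```

View pics/m1.png

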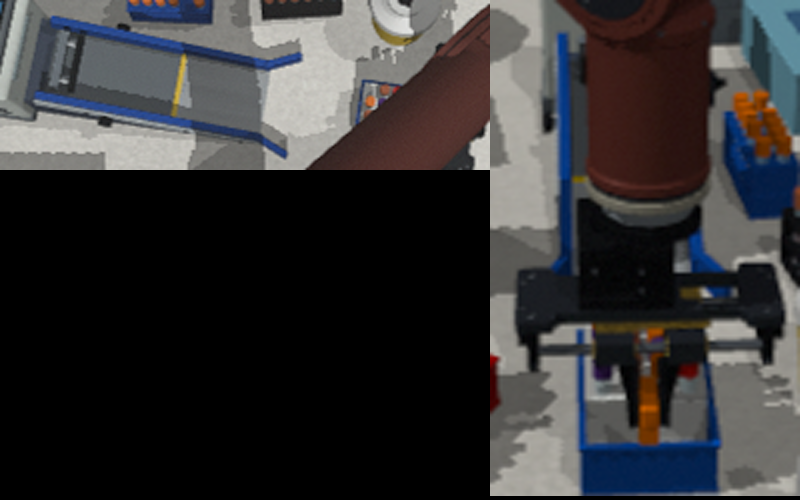

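Tote and deck axis agree within about 1 mm. Now slide 138 mm to just before the ramp foot.

play_rows --deltas '[{"linear": [0.3, 0, 0], "turn": [0, 0, 0], "gripper": 8}, {"linear": [0.8, 0, 0], "turn": [0, 0, 0], "gripper": 8}, {"linear": [1.3, 0, 0], "turn": [0, 0, 0], "gripper": 8}, {"linear": [1.9, 0, 0], "turn": [0, 0, 0], "gripper": 8}, {"linear": [2.5, 0, 0], "turn": [0, 0, 0], "gripper": 8}, {"linear": [3.1, 0, 0], "turn": [0, 0, 0], "gripper": 8}, {"linear": [3.7, 0, 0], "turn": [0, 0, 0], "gripper": 8}, {"linear": [4.2, 0, 0], "turn": [0, 0, 0], "gripper": 8}, {"linear": [4.6, 0, 0], "turn": [0, 0, 0], "gripper": 8}, {"linear": [4.6, 0, 0], "turn": [0, 0, 0], "gripper": 8}]' --newtons 25

```text
time: 5.65
tcp_pos: [0.5787, -0.155, 0.0535]
ee_rot: [[0.131, 0.991, 0.002], [0.991, -0.131, 0.001], [0.001, 0.002, -1.0]]
force: [1.3, 5.6, 7.8]
finger_gap: 0.0137
finger_force: 25.0
```

```bash
python3 - <<'E'
from h import *
s=read_state();print(s['time'],s['tcp_pos'],s['ee_rot'],s['force'],s['wrist_torque'])
for n in('top','wrist'):
    p,d,c=save(n,n+'2'); W=world(d,c); hsv=cv2.cvtColor(p,cv2.COLOR_RGB2HSV)
    b=(hsv[...,0]>105)&(hsv[...,0]<125)&(hsv[...,1]>130)&(hsv[...,2]>40)&(d>0)&(abs(W[...,2]-.045)<.008); X=W[b]
    for y in(-.12,-.1,-.08,-.06,-.04,-.03):
        k=X[(abs(X[:,1]-y)<.006)&(abs(X[:,0]-.585)<.066)]; 
        if len(k): print(n,y,len(k),k[:,0].min().round(4),k[:,0].max().round(4),'mid',(k[:,0].min()+k[:,0].max())/2)
p=cv2.imread('pics/top2.png')[130:230,100:345]; cv2.imwrite('pics/m2.png',np.vstack([cv2.resize(p,(784,320),interpolation=2)]))
E
```

```text
5.65 [ 0.57869011 -0.15498969  0.05346828] [[ 1.31225852e-01  9.91350024e-01  2.21496622e-03]
 [ 9.91352128e-01 -1.31227407e-01  5.71512785e-04]
 [ 8.57233488e-04  2.12081422e-03 -9.99997384e-01]] [1.26564641 5.59329417 7.81657668] [ 0.92471242 -0.09640195 -0.01046494]
top -0.03 4 0.6272 0.6479 mid 0.6375132255269911
wrist -0.12 197 0.5301 0.6368 mid 0.5834332705812069
wrist -0.1 230 0.5323 0.6397 mid 0.5860285897668313
wrist -0.08 200 0.5352 0.6421 mid 0.58863978323761
wrist -0.06 224 0.5379 0.644 mid 0.5909304669584274
wrist -0.04 155 0.54 0.6467 mid 0.5933406286256566
wrist -0.03 111 0.5416 0.5456 mid 0.5435580234822558
```

View pics/m2.png

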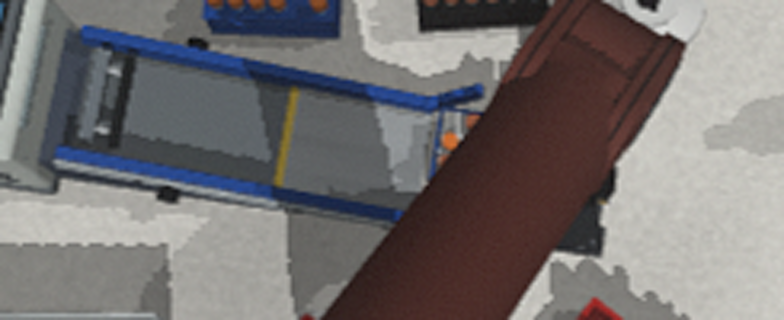

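Top view: tote front (col 437) is right at the mouth of the guides, square to them. I'll work out the climbing path.

```bash
cat > path.py <<'E'
import numpy as np
def tcp(s,h=53.5,a=20.):   # s: front edge slope distance mm
    t=np.radians(14)
    if s<=0: ph=0;r=s-160;z=0
    elif s<160:
        ph=np.arcsin(s*np.sin(t)/160); r=s*np.cos(t)-160*np.cos(ph); z=0
    else: ph=t; r=(s-160)*np.cos(t); z=(s-160)*np.sin(t)
    return r+a*np.cos(ph)-h*np.sin(ph), z+a*np.sin(ph)+h*np.cos(ph), np.degrees(ph)
E
python3 - <<'E'
from path import *
x0,z0,p0=tcp(-9.3)
for s in list(range(0,165,10)):
    x,z,p=tcp(s); print(s,'lin x %.2f z %.2f turn y %.2f'%((x-x0)/30,-(z-z0)/30,(p-p0)/5),round(x,1),round(z,1))
E
```

```text
0 lin x 0.31 z -0.00 turn y 0.00 -140.0 53.5
10 lin x 0.61 z -0.01 turn y 0.17 -131.1 53.8
20 lin x 0.91 z -0.02 turn y 0.35 -122.1 54.1
30 lin x 1.20 z -0.03 turn y 0.52 -113.2 54.4
40 lin x 1.50 z -0.04 turn y 0.69 -104.2 54.6
50 lin x 1.81 z -0.05 turn y 0.87 -95.1 54.9
60 lin x 2.11 z -0.05 turn y 1.04 -86.1 55.1
70 lin x 2.41 z -0.06 turn y 1.22 -77.0 55.3
80 lin x 2.72 z -0.07 turn y 1.39 -67.8 55.5
90 lin x 3.02 z -0.07 turn y 1.56 -58.7 55.7
100 lin x 3.33 z -0.08 turn y 1.74 -49.5 55.9
110 lin x 3.64 z -0.09 turn y 1.91 -40.2 56.1
120 lin x 3.95 z -0.09 turn y 2.09 -30.9 56.2
130 lin x 4.26 z -0.10 turn y 2.27 -21.6 56.4
140 lin x 4.57 z -0.10 turn y 2.44 -12.3 56.5
150 lin x 4.88 z -0.10 turn y 2.62 -2.9 56.6
160 lin x 5.19 z -0.11 turn y 2.80 6.5 56.7
```

play_rows --deltas '[{"linear": [0.15, 0, 0], "turn": [0, 0, 0.05], "gripper": 8}, {"linear": [0.31, 0, 0], "turn": [0, 0, 0.05], "gripper": 8}, {"linear": [0.46, 0, -0.01], "turn": [0, 0.09, 0.05], "gripper": 8}, {"linear": [0.61, 0, -0.01], "turn": [0, 0.17, 0.05], "gripper": 8}, {"linear": [0.76, 0, -0.02], "turn": [0, 0.26, 0.05], "gripper": 8}, {"linear": [0.91, 0, -0.02], "turn": [0, 0.35, 0.05], "gripper": 8}, {"linear": [1.05, 0, -0.03], "turn": [0, 0.43, 0.05], "gripper": 8}, {"linear": [1.2, 0, -0.03], "turn": [0, 0.52, 0.05], "gripper": 8}]' --newtons 15

```text
time: 6.42
tcp_pos: [0.5824, -0.1233, 0.0542]
ee_rot: [[0.139, 0.99, 0.008], [0.989, -0.14, 0.043], [0.044, 0.002, -0.999]]
force: [-1.8, -6.9, 7.5]
finger_gap: 0.0143
finger_force: 15.0
```

```bash
cat > st.py <<'E'
from h import *
s=read_state(); F=np.array([.5964,-.007]); D=np.array([.1335,.991])
R=s['ee_rot']; t=s['tcp_pos']
print('t',s['time'],'along %.1f lat %.1f z %.1f'%(1000*(t[:2]-F)@D,1000*(t[:2]-F)@[-D[1],D[0]],1000*t[2]),'pitch',np.degrees(np.arcsin(R[2,0])).round(2),'yaw',np.degrees(np.arctan2(R[1,0],R[0,0])).round(2),'F tool',np.round(R.T@s['force'],1),'M tool',np.round(R.T@s['wrist_torque'],2),'gap',s['finger_gap'])
E
python3 st.py
```

```text
t 6.4167 along -117.2 lat -1.7 z 54.2 pitch 2.52 yaw 81.98 F tool [-6.8 -0.8 -7.8] M tool [ 0.13 -1.67 -0.02] gap 0.014329089616346932
```

```bash
cat >> path.py <<'E'
def rel(s0,ss,lift=0):
    x0,z0,p0=tcp(s0); a=np.radians(p0)
    for s in ss:
        x,z,p=tcp(s); dx,dz=x-x0,z-z0+lift
        print(s,'lin x %.2f z %.2f turn y %.2f'%((dx*np.cos(a)+dz*np.sin(a))/30,(dx*np.sin(a)-dz*np.cos(a))/30,(p-p0)/5))
E
python3 -c "
from path import *
rel(30,range(35,82,5),1)
print();rel(80,range(85,126,5));print();rel(125,range(130,172,5))"
```

```text
35 lin x 0.15 z -0.03 turn y 0.09
40 lin x 0.30 z -0.03 turn y 0.17
45 lin x 0.45 z -0.03 turn y 0.26
50 lin x 0.60 z -0.02 turn y 0.35
55 lin x 0.75 z -0.02 turn y 0.43
60 lin x 0.91 z -0.02 turn y 0.52
65 lin x 1.06 z -0.01 turn y 0.61
70 lin x 1.21 z -0.01 turn y 0.70
75 lin x 1.36 z -0.01 turn y 0.78
80 lin x 1.51 z -0.00 turn y 0.87

85 lin x 0.15 z 0.02 turn y 0.09
90 lin x 0.30 z 0.03 turn y 0.17
95 lin x 0.46 z 0.05 turn y 0.26
100 lin x 0.61 z 0.06 turn y 0.35
105 lin x 0.76 z 0.08 turn y 0.44
110 lin x 0.92 z 0.09 turn y 0.53
115 lin x 1.07 z 0.11 turn y 0.61
120 lin x 1.22 z 0.13 turn y 0.70
125 lin x 1.38 z 0.14 turn y 0.79

130 lin x 0.15 z 0.03 turn y 0.09
135 lin x 0.31 z 0.05 turn y 0.18
140 lin x 0.46 z 0.08 turn y 0.27
145 lin x 0.61 z 0.11 turn y 0.35
150 lin x 0.77 z 0.14 turn y 0.44
155 lin x 0.92 z 0.16 turn y 0.53
160 lin x 1.08 z 0.19 turn y 0.62
165 lin x 1.24 z 0.18 turn y 0.62
170 lin x 1.41 z 0.17 turn y 0.62
```

play_rows --deltas '[{"linear": [0.15, 0, -0.03], "turn": [0, 0.09, 0], "gripper": 8}, {"linear": [0.3, 0, -0.03], "turn": [0, 0.17, 0], "gripper": 8}, {"linear": [0.45, 0, -0.03], "turn": [0, 0.26, 0], "gripper": 8}, {"linear": [0.6, 0, -0.02], "turn": [0, 0.35, 0], "gripper": 8}, {"linear": [0.75, 0, -0.02], "turn": [0, 0.43, 0], "gripper": 8}, {"linear": [0.91, 0, -0.02], "turn": [0, 0.52, 0], "gripper": 8}, {"linear": [1.06, 0, -0.01], "turn": [0, 0.61, 0], "gripper": 8}, {"linear": [1.21, 0, -0.01], "turn": [0, 0.7, 0], "gripper": 8}, {"linear": [1.36, 0, -0.01], "turn": [0, 0.78, 0], "gripper": 8}, {"linear": [1.51, 0, 0], "turn": [0, 0.87, 0], "gripper": 8}]'

```text
time: 7.25
tcp_pos: [0.5885, -0.0772, 0.0557]
ee_rot: [[0.137, 0.99, 0.018], [0.983, -0.139, 0.12], [0.121, 0.001, -0.993]]
force: [-0.4, -5.2, 7.1]
finger_gap: 0.0138
finger_force: 15.0
```

```bash
python3 st.py
```

```text
t 7.25 along -70.6 lat -1.6 z 55.7 pitch 6.96 yaw 82.04 F tool [-4.3  0.3 -7.7] M tool [ 0.11 -1.59  0.01] gap 0.013788838380043748
```

play_rows --deltas '[{"linear": [0.15, 0, 0.02], "turn": [0, 0.09, 0], "gripper": 8}, {"linear": [0.3, 0, 0.03], "turn": [0, 0.17, 0], "gripper": 8}, {"linear": [0.46, 0, 0.05], "turn": [0, 0.26, 0], "gripper": 8}, {"linear": [0.61, 0, 0.06], "turn": [0, 0.35, 0], "gripper": 8}, {"linear": [0.76, 0, 0.08], "turn": [0, 0.44, 0], "gripper": 8}, {"linear": [0.92, 0, 0.09], "turn": [0, 0.53, 0], "gripper": 8}, {"linear": [1.07, 0, 0.11], "turn": [0, 0.61, 0], "gripper": 8}, {"linear": [1.22, 0, 0.13], "turn": [0, 0.7, 0], "gripper": 8}, {"linear": [1.38, 0, 0.14], "turn": [0, 0.79, 0], "gripper": 8}]'

```text
time: 8.0
tcp_pos: [0.5945, -0.0363, 0.0568]
ee_rot: [[0.136, 0.99, 0.028], [0.972, -0.139, 0.187], [0.189, 0.002, -0.982]]
force: [-1.0, -6.2, 6.9]
finger_gap: 0.0141
finger_force: 15.0
```

```bash
python3 st.py
```

```text
t 8.0 along -29.3 lat -2.1 z 56.8 pitch 10.91 yaw 82.01 F tool [-4.8 -0.1 -7.9] M tool [ 0.03 -1.37 -0.03] gap 0.01408039904379276
```

play_rows --deltas '[{"linear": [0.15, 0, 0.03], "turn": [0, 0.09, 0], "gripper": 8}, {"linear": [0.31, 0, 0.05], "turn": [0, 0.18, 0], "gripper": 8}, {"linear": [0.46, 0, 0.08], "turn": [0, 0.27, 0], "gripper": 8}, {"linear": [0.61, 0, 0.11], "turn": [0, 0.35, 0], "gripper": 8}, {"linear": [0.77, 0, 0.14], "turn": [0, 0.44, 0], "gripper": 8}, {"linear": [0.92, 0, 0.16], "turn": [0, 0.53, 0], "gripper": 8}, {"linear": [1.08, 0, 0.19], "turn": [0, 0.62, 0], "gripper": 8}, {"linear": [1.24, 0, 0.18], "turn": [0, 0.62, 0], "gripper": 8}, {"linear": [1.41, 0, 0.17], "turn": [0, 0.62, 0], "gripper": 8}]'

```text
time: 8.75
tcp_pos: [0.5996, 0.0065, 0.059]
ee_rot: [[0.135, 0.99, 0.033], [0.961, -0.139, 0.24], [0.242, -0.001, -0.97]]
force: [-0.1, -5.5, 2.7]
finger_gap: 0.0138
finger_force: 15.0
```

```bash
python3 st.py; python3 - <<'E'
from h import *
s=read_state(); p,d,c=save('wrist','w4'); W=world(d,c); L=(W-s['tcp_pos'])@s['ee_rot']; hsv=cv2.cvtColor(p,cv2.COLOR_RGB2HSV)
# rim in tool coords: height (z tool) vs x  -> relative pitch
b=(hsv[...,0]>105)&(hsv[...,0]<125)&(hsv[...,1]>120)&(d>0)&(abs(abs(L[...,1])-.05)<.006)&(abs(L[...,2]-.0085)<.008)
X=L[b]; print(len(X)); k=np.polyfit(X[:,0],X[:,2],1); print('rel pitch deg',np.degrees(k[0]),'rim z at x=0',k[1])
for x in(0,.03,.06,.09):
    q=X[abs(X[:,0]-x)<.01]
    if len(q): print(x,len(q),[ (np.percentile(q[q[:,1]<0,1],2).round(4) if (q[:,1]<0).any() else None),(np.percentile(q[q[:,1]>0,1],98).round(4) if (q[:,1]>0).any() else None)],np.median(q[:,2]))
p,d,c=save('side','s4'); cv2.imwrite('pics/s4c.png',cv2.resize(p[90:290,190:340,::-1],(450,600)))
E
```

```text
t 8.75 along 13.8 lat -1.3 z 59.0 pitch 14.01 yaw 82.01 F tool [-4.7  0.6 -3.9] M tool [-0.   -1.2   0.04] gap 0.013752347081619754
3588
rel pitch deg -0.32911491300233897 rim z at x=0 0.008810834075284166
0 529 [np.float64(-0.0531), np.float64(0.0527)] 0.008579162489865582
0.03 410 [np.float64(-0.0533), np.float64(0.0528)] 0.008399168893463885
0.06 492 [np.float64(-0.0534), np.float64(0.0528)] 0.008392450361712073
0.09 566 [np.float64(-0.0534), np.float64(0.0528)] 0.008286719474120368
```

View pics/s4c.png

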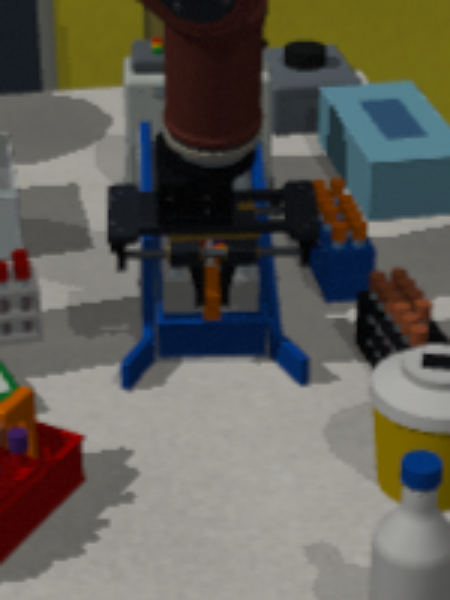

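Tote is squarely between the guides and pitched with the ramp. I'll continue up-slope along tool x.

play_rows --deltas '[{"linear": [0.15, 0, 0], "turn": [0, 0, 0], "gripper": 8}, {"linear": [0.35, 0, 0], "turn": [0, 0, 0], "gripper": 8}, {"linear": [0.55, 0, 0], "turn": [0, 0, 0], "gripper": 8}, {"linear": [0.75, 0, 0], "turn": [0, 0, 0], "gripper": 8}, {"linear": [0.95, 0, 0], "turn": [0, 0, 0], "gripper": 8}, {"linear": [1.15, 0, 0], "turn": [0, 0, 0], "gripper": 8}, {"linear": [1.35, 0, 0], "turn": [0, 0, 0], "gripper": 8}, {"linear": [1.55, 0, 0], "turn": [0, 0, 0], "gripper": 8}, {"linear": [1.75, 0, 0], "turn": [0, 0, 0], "gripper": 8}, {"linear": [1.9, 0, 0], "turn": [0, 0, 0], "gripper": 8}]'

```text
time: 9.68
tcp_pos: [0.6076, 0.0614, 0.0732]
ee_rot: [[0.134, 0.99, 0.034], [0.961, -0.138, 0.239], [0.242, 0.0, -0.97]]
force: [-0.4, -6.5, 4.4]
finger_gap: 0.0141
finger_force: 15.0
```

```bash
python3 st.py
```

```text
t 9.6833 along 69.3 lat -2.0 z 73.2 pitch 13.98 yaw 82.06 F tool [-5.2  0.5 -5.8] M tool [ 0.02 -1.55 -0.03] gap 0.014072518005447102
```

play_rows --deltas '[{"linear": [0.2, 0, 0], "turn": [0, 0, 0], "gripper": 8}, {"linear": [0.4, 0, 0], "turn": [0, 0, 0], "gripper": 8}, {"linear": [0.6, 0, 0], "turn": [0, 0, 0], "gripper": 8}, {"linear": [0.8, 0, 0], "turn": [0, 0, 0], "gripper": 8}, {"linear": [1.0, 0, 0], "turn": [0, 0, 0], "gripper": 8}, {"linear": [1.2, 0, 0], "turn": [0, 0, 0], "gripper": 8}, {"linear": [1.4, 0, 0], "turn": [0, 0, 0], "gripper": 8}, {"linear": [1.5, 0, 0], "turn": [0, 0, 0], "gripper": 8}, {"linear": [1.5, 0, 0], "turn": [0, 0, 0], "gripper": 8}]' --newtons 12

```text
time: 10.43
tcp_pos: [0.6135, 0.1059, 0.084]
ee_rot: [[0.133, 0.991, 0.033], [0.961, -0.137, 0.241], [0.243, -0.0, -0.97]]
force: [-0.3, 0.2, 3.4]
finger_gap: 0.0138
finger_force: 12.0
```

```bash
cat > vis.py <<'E'
from h import *
import sys
s=read_state(); p,d,c=save('wrist',sys.argv[1]); W=world(d,c); L=(W-s['tcp_pos'])@s['ee_rot']; hsv=cv2.cvtColor(p,cv2.COLOR_RGB2HSV)
b=(hsv[...,0]>105)&(hsv[...,0]<125)&(hsv[...,1]>120)&(d>0)&(abs(abs(L[...,1])-.05)<.004)&(abs(L[...,2]-.0085)<.008)
X=L[b]; k=np.polyfit(X[:,0],X[:,2],1); print(len(X),'rel pitch deg',np.degrees(k[0]),'rim z at x=0',k[1])
E
python3 st.py; python3 vis.py w5
```

```text
t 10.4333 along 114.2 lat -1.8 z 84.0 pitch 14.06 yaw 82.13 F tool [ 1.  -0.3 -3.3] M tool [-0.02 -0.05 -0.01] gap 0.013835025625539956
3708 rel pitch deg 2.513418946086774 rim z at x=0 0.008309647142010344
```

Nose has dropped 2.5° into the seat, as expected. Now approach the backstop slowly.

play_rows --deltas '[{"linear": [0.15, 0, 0], "turn": [0, 0, 0], "gripper": 8}, {"linear": [0.3, 0, 0], "turn": [0, 0, 0], "gripper": 8}, {"linear": [0.42, 0, 0], "turn": [0, 0, 0], "gripper": 8}, {"linear": [0.54, 0, 0], "turn": [0, 0, 0], "gripper": 8}, {"linear": [0.62, 0, 0], "turn": [0, 0, 0], "gripper": 8}]'

```text
time: 10.9
tcp_pos: [0.6156, 0.1229, 0.088]
ee_rot: [[0.134, 0.99, 0.033], [0.961, -0.138, 0.24], [0.242, -0.001, -0.97]]
force: [-0.3, -3.0, -1.9]
finger_gap: 0.0142
finger_force: 12.0
```

```bash
python3 st.py
```

```text
t 10.9 along 131.3 lat -1.7 z 88.0 pitch 13.99 yaw 82.07 F tool [-3.4  0.2  1.1] M tool [ 0.04 -0.97 -0.05] gap 0.014152503585699427
```

play_rows --deltas '[{"linear": [0.05, 0, 0], "turn": [0, 0, 0], "gripper": 8}, {"linear": [0.1, 0, 0], "turn": [0, 0, 0], "gripper": 8}]'

```text
time: 11.07
tcp_pos: [0.6161, 0.1253, 0.0888]
ee_rot: [[0.134, 0.99, 0.033], [0.961, -0.138, 0.239], [0.242, -0.001, -0.97]]
force: [-0.8, -2.5, -2.7]
finger_gap: 0.0141
finger_force: 12.0
```

```bash
python3 st.py
```

```text
t 11.0667 along 133.7 lat -1.9 z 88.8 pitch 13.98 yaw 82.06 F tool [-3.2 -0.5  2. ] M tool [ 0.11 -1.   -0.01] gap 0.014107522220747066
```

play_rows --deltas '[{"linear": [0.05, 0, 0], "turn": [0, 0, 0], "gripper": 8}, {"linear": [0.1, 0, 0], "turn": [0, 0, 0], "gripper": 8}]'

```text
time: 11.23
tcp_pos: [0.6166, 0.128, 0.0896]
ee_rot: [[0.134, 0.99, 0.033], [0.961, -0.138, 0.239], [0.242, -0.0, -0.97]]
force: [-0.2, -1.8, -1.1]
finger_gap: 0.0142
finger_force: 12.0
```

```bash
python3 st.py; python3 vis.py w6
```

```text
t 11.2333 along 136.5 lat -2.0 z 89.6 pitch 13.99 yaw 82.04 F tool [-2.1  0.1  0.7] M tool [ 0.02 -1.02  0.02] gap 0.014162503182152798
3698 rel pitch deg 2.4847079760869697 rim z at x=0 0.008302165012219047
```

play_rows --deltas '[{"linear": [0.06, 0, 0], "turn": [0, 0, 0], "gripper": 8}, {"linear": [0.1, 0, 0], "turn": [0, 0, 0], "gripper": 8}, {"linear": [0.1, 0, 0], "turn": [0, 0, 0], "gripper": 8}]'

```text
time: 11.53
tcp_pos: [0.6171, 0.1313, 0.0904]
ee_rot: [[0.134, 0.99, 0.033], [0.961, -0.138, 0.24], [0.242, -0.0, -0.97]]
force: [-0.0, -1.4, -3.2]
finger_gap: 0.0144
finger_force: 12.0
```

```bash
python3 st.py
```

```text
t 11.5333 along 139.8 lat -2.1 z 90.4 pitch 14.01 yaw 82.07 F tool [-2.1  0.2  2.7] M tool [ 0.04 -0.62  0.01] gap 0.01441063591361729
```

play_rows --deltas '[{"linear": [0.04, 0, 0], "turn": [0, 0, 0], "gripper": 8}, {"linear": [0.07, 0, 0], "turn": [0, 0, 0], "gripper": 8}, {"linear": [0.07, 0, 0], "turn": [0, 0, 0], "gripper": 8}]'

```text
time: 11.78
tcp_pos: [0.6174, 0.1331, 0.0909]
ee_rot: [[0.134, 0.99, 0.033], [0.961, -0.138, 0.24], [0.242, -0.0, -0.97]]
force: [-0.3, -1.2, -2.8]
finger_gap: 0.0138
finger_force: 12.0
```

```bash
python3 st.py; python3 vis.py w7; python3 - <<'E'
from h import *
p,d,c=save('top','t5'); cv2.imwrite('pics/t5c.png',cv2.resize(p[120:220,90:270,::-1],(720,400),interpolation=2))
E
```

```text
t 11.7833 along 141.7 lat -2.1 z 90.9 pitch 14.01 yaw 82.06 F tool [-1.9 -0.1  2.4] M tool [ 0.07 -0.8   0.11] gap 0.013844027961740224
3696 rel pitch deg 2.5003051430546965 rim z at x=0 0.00837472977288067
```

View pics/t5c.png

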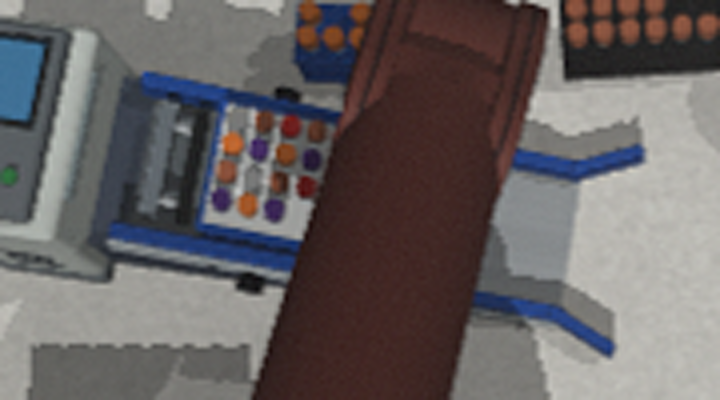

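Tote front rim at (215,150) in the crop is within a few mm of the black backstop (205,150). Continuing in small steps.

play_rows --deltas '[{"linear": [0.04, 0, 0], "turn": [0, 0, 0], "gripper": 8}, {"linear": [0.07, 0, 0], "turn": [0, 0, 0], "gripper": 8}, {"linear": [0.07, 0, 0], "turn": [0, 0, 0], "gripper": 8}]'

```text
time: 12.13
tcp_pos: [0.6177, 0.1351, 0.0915]
ee_rot: [[0.134, 0.99, 0.033], [0.961, -0.138, 0.24], [0.242, -0.0, -0.97]]
force: [0.5, -2.2, -2.5]
finger_gap: 0.0138
finger_force: 12.0
```

```bash
python3 st.py
```

```text
t 12.1333 along 143.7 lat -2.2 z 91.5 pitch 14.0 yaw 82.06 F tool [-2.6  0.8  1.9] M tool [ 0.05 -0.84  0.  ] gap 0.01382810462373992
```

play_rows --deltas '[{"linear": [0.04, 0, 0], "turn": [0, 0, 0], "gripper": 8}, {"linear": [0.07, 0, 0], "turn": [0, 0, 0], "gripper": 8}, {"linear": [0.07, 0, 0], "turn": [0, 0, 0], "gripper": 8}]'

```text
time: 12.38
tcp_pos: [0.618, 0.1371, 0.092]
ee_rot: [[0.134, 0.99, 0.033], [0.961, -0.138, 0.24], [0.242, -0.0, -0.97]]
force: [1.1, -1.4, -2.4]
finger_gap: 0.0138
finger_force: 12.0
```

```bash
python3 st.py
```

```text
t 12.3833 along 145.7 lat -2.2 z 92.0 pitch 14.0 yaw 82.06 F tool [-1.8  1.3  2. ] M tool [ 0.04 -0.77  0.04] gap 0.013781671118867671
```

play_rows --deltas '[{"linear": [0.04, 0, 0], "turn": [0, 0, 0], "gripper": 8}, {"linear": [0.07, 0, 0], "turn": [0, 0, 0], "gripper": 8}, {"linear": [0.07, 0, 0], "turn": [0, 0, 0], "gripper": 8}]'

```text
time: 12.63
tcp_pos: [0.6183, 0.1392, 0.0925]
ee_rot: [[0.134, 0.99, 0.033], [0.961, -0.138, 0.24], [0.242, -0.0, -0.97]]
force: [-0.9, -1.4, -2.5]
finger_gap: 0.0139
finger_force: 12.0
```

```bash
python3 st.py
```

```text
t 12.6333 along 147.8 lat -2.2 z 92.5 pitch 14.01 yaw 82.06 F tool [-2.1 -0.7  2.1] M tool [ 0.06 -0.77  0.05] gap 0.013941707629768341
```

play_rows --deltas '[{"linear": [0.04, 0, 0], "turn": [0, 0, 0], "gripper": 8}, {"linear": [0.07, 0, 0], "turn": [0, 0, 0], "gripper": 8}, {"linear": [0.07, 0, 0], "turn": [0, 0, 0], "gripper": 8}]'

```text
time: 12.88
tcp_pos: [0.6186, 0.1412, 0.093]
ee_rot: [[0.134, 0.99, 0.033], [0.961, -0.138, 0.24], [0.242, -0.0, -0.97]]
force: [-0.3, -1.5, -2.9]
finger_gap: 0.0139
finger_force: 12.0
```

```bash
python3 st.py; python3 vis.py w8
```

```text
t 12.8833 along 149.9 lat -2.2 z 93.0 pitch 14.01 yaw 82.06 F tool [-2.2 -0.1  2.4] M tool [-0.   -0.73  0.05] gap 0.013919961821833502
3702 rel pitch deg 2.512976002611982 rim z at x=0 0.008331879182831728
```

play_rows --deltas '[{"linear": [0.04, 0, 0], "turn": [0, 0, 0], "gripper": 8}, {"linear": [0.07, 0, 0], "turn": [0, 0, 0], "gripper": 8}, {"linear": [0.07, 0, 0], "turn": [0, 0, 0], "gripper": 8}]'

```text
time: 13.18
tcp_pos: [0.6189, 0.1431, 0.0935]
ee_rot: [[0.134, 0.99, 0.033], [0.961, -0.138, 0.24], [0.242, -0.0, -0.97]]
force: [0.6, -1.5, -2.2]
finger_gap: 0.0134
finger_force: 12.0
```

```bash
python3 st.py
```

```text
t 13.1833 along 151.7 lat -2.2 z 93.5 pitch 14.0 yaw 82.06 F tool [-1.9  0.8  1.8] M tool [ 0.03 -0.92  0.05] gap 0.01342108650491806
```

play_rows --deltas '[{"linear": [0.04, 0, 0], "turn": [0, 0, 0], "gripper": 8}, {"linear": [0.07, 0, 0], "turn": [0, 0, 0], "gripper": 8}, {"linear": [0.07, 0, 0], "turn": [0, 0, 0], "gripper": 8}]'

```text
time: 13.43
tcp_pos: [0.6192, 0.1442, 0.0939]
ee_rot: [[0.135, 0.99, 0.034], [0.961, -0.139, 0.239], [0.241, 0.0, -0.971]]
force: [-0.8, -4.8, -2.4]
finger_gap: 0.014
finger_force: 12.0
```

```bash
python3 st.py; python3 - <<'E'
from h import *
p,d,c=save('top','t6'); W=world(d,c)
cv2.imwrite('pics/t6c.png',cv2.resize(p[130:200,100:200,::-1],(800,560),interpolation=2))
E
```

```text
t 13.4333 along 152.9 lat -2.4 z 93.9 pitch 13.94 yaw 82.02 F tool [-5.3 -0.1  1.2] M tool [-0.04 -1.48 -0.01] gap 0.013964388661462705
```

View pics/t6c.png

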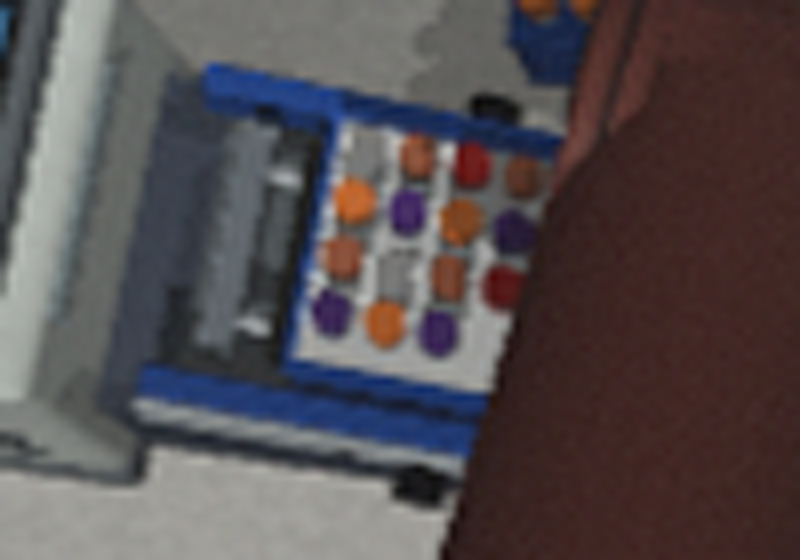

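Contact with the backstop: Fx rose from −2 to −5.3 N. About 3–4 mm more is needed.

play_rows --deltas '[{"linear": [0.03, 0, 0], "turn": [0, 0, 0], "gripper": 8}, {"linear": [0.07, 0, 0], "turn": [0, 0, 0], "gripper": 8}, {"linear": [0.1, 0, 0], "turn": [0, 0, 0], "gripper": 8}, {"linear": [0.1, 0, 0], "turn": [0, 0, 0], "gripper": 8}]'

```text
time: 13.82
tcp_pos: [0.6196, 0.1466, 0.0946]
ee_rot: [[0.135, 0.99, 0.034], [0.961, -0.139, 0.238], [0.24, 0.0, -0.971]]
force: [-0.5, -6.3, -3.0]
finger_gap: 0.0139
finger_force: 12.0
```

```bash
python3 st.py; python3 vis.py w9
```

```text
t 13.8167 along 155.3 lat -2.5 z 94.6 pitch 13.92 yaw 82.0 F tool [-6.9  0.4  1.4] M tool [-0.01 -1.91 -0.07] gap 0.013918350494553143
3671 rel pitch deg 2.5286820823807594 rim z at x=0 0.00833080890569509
```

play_rows --deltas '[{"linear": [0.03, 0, 0], "turn": [0, 0, 0], "gripper": 8}, {"linear": [0.06, 0, 0], "turn": [0, 0, 0], "gripper": 8}, {"linear": [0.06, 0, 0], "turn": [0, 0, 0], "gripper": 8}]'

```text
time: 14.12
tcp_pos: [0.6199, 0.1478, 0.095]
ee_rot: [[0.135, 0.99, 0.034], [0.961, -0.14, 0.238], [0.24, 0.0, -0.971]]
force: [-0.3, -7.7, -2.7]
finger_gap: 0.0138
finger_force: 12.0
```

```bash
python3 st.py
```

```text
t 14.1167 along 156.5 lat -2.6 z 95.0 pitch 13.89 yaw 81.98 F tool [-8.1  0.7  0.7] M tool [-0.   -2.16 -0.13] gap 0.013848821828404304
```

play_rows --deltas '[{"linear": [-0.01, 0, 0.04], "turn": [0, 0.1, 0], "gripper": 8}, {"linear": [-0.02, 0, 0.07], "turn": [0, 0.18, 0], "gripper": 8}, {"linear": [-0.03, 0, 0.1], "turn": [0, 0.25, 0], "gripper": 8}, {"linear": [-0.03, 0, 0.1], "turn": [0, 0.25, 0], "gripper": 8}]'

```text
time: 14.45
tcp_pos: [0.6198, 0.1476, 0.0917]
ee_rot: [[0.135, 0.99, 0.037], [0.956, -0.14, 0.259], [0.262, 0.0, -0.965]]
force: [-1.1, -6.9, -1.1]
finger_gap: 0.014
finger_force: 12.0
```

```bash
python3 st.py; python3 vis.py w10
```

```text
t 14.45 along 156.3 lat -2.6 z 91.7 pitch 15.18 yaw 81.95 F tool [-7.1 -0.1 -0.8] M tool [ 0.01 -2.13 -0.12] gap 0.014010881947191727
3682 rel pitch deg 2.5032628593455373 rim z at x=0 0.008230963064164503
```

Lowering freely, so the rear is past the lip. I'll continue down.

play_rows --deltas '[{"linear": [-0.01, 0, 0.04], "turn": [0, 0.1, 0], "gripper": 8}, {"linear": [-0.02, 0, 0.07], "turn": [0, 0.18, 0], "gripper": 8}, {"linear": [-0.03, 0, 0.1], "turn": [0, 0.25, 0], "gripper": 8}, {"linear": [-0.03, 0, 0.1], "turn": [0, 0.25, 0], "gripper": 8}]'

```text
time: 14.83
tcp_pos: [0.6199, 0.1474, 0.0886]
ee_rot: [[0.134, 0.99, 0.04], [0.95, -0.14, 0.28], [0.283, 0.0, -0.959]]
force: [-0.5, -9.1, -0.7]
finger_gap: 0.0143
finger_force: 12.0
```

```bash
python3 st.py; python3 vis.py w11
```

```text
t 14.8333 along 156.2 lat -2.7 z 88.6 pitch 16.42 yaw 81.95 F tool [-8.9  0.7 -1.9] M tool [ 0.03 -2.09 -0.11] gap 0.014315543608943769
3663 rel pitch deg 2.459314426361796 rim z at x=0 0.008271973950524609
```

Tote pitch is now 13.96°, parallel to the deck. Ease back and release.

play_rows --deltas '[{"linear": [-0.02, 0, 0.02], "turn": [0, 0, 0], "gripper": 8}, {"linear": [-0.05, 0, 0.02], "turn": [0, 0, 0], "gripper": 8}, {"linear": [-0.05, 0, 0.02], "turn": [0, 0, 0], "gripper": 8}]'

```text
time: 15.13
tcp_pos: [0.6198, 0.1471, 0.0879]
ee_rot: [[0.133, 0.99, 0.04], [0.95, -0.139, 0.281], [0.283, 0.0, -0.959]]
force: [-0.8, -5.9, 0.6]
finger_gap: 0.0139
finger_force: 12.0
```

```bash
python3 st.py
```

```text
t 15.1333 along 155.8 lat -2.6 z 87.9 pitch 16.46 yaw 82.0 F tool [-5.5  0.1 -2.2] M tool [ 0.08 -1.68 -0.16] gap 0.013904792059876122
```

play_rows --deltas '[{"linear": [0, 0, 0], "turn": [0, 0, 0], "gripper": 16}, {"linear": [0, 0, 0], "turn": [0, 0, 0], "gripper": 20}, {"linear": [0, 0, 0], "turn": [0, 0, 0], "gripper": 30}, {"linear": [0, 0, 0], "turn": [0, 0, 0], "gripper": 40}, {"linear": [0, 0, 0], "turn": [0, 0, 0], "gripper": 40}]'

```text
time: 15.55
tcp_pos: [0.6196, 0.1487, 0.088]
ee_rot: [[0.132, 0.99, 0.039], [0.95, -0.138, 0.282], [0.285, 0.0, -0.959]]
force: [-0.1, 1.0, 0.2]
finger_gap: 0.0324
finger_force: 0.0
```

```bash
python3 st.py; python3 vis.py w12
```

```text
t 15.55 along 157.4 lat -2.2 z 88.0 pitch 16.53 yaw 82.09 F tool [ 1.  -0.2  0.1] M tool [ 0.09 -0.43 -0.01] gap 0.032411458311911674
3605 rel pitch deg 2.2151366123860305 rim z at x=0 0.00827869928361928
```

play_rows --deltas '[{"linear": [0, 0, -0.3], "turn": [0, 0, 0], "gripper": 45}, {"linear": [0, 0, -0.9], "turn": [0, 0, 0], "gripper": 45}, {"linear": [0, 0, -1.6], "turn": [0, 0, 0], "gripper": 45}, {"linear": [0, 0, -2.6], "turn": [0, 0, 0], "gripper": 45}, {"linear": [-0.5, 0, -3.6], "turn": [0, 0, 0], "gripper": 45}, {"linear": [-1, 0, -4.3], "turn": [0, 0, 0], "gripper": 45}, {"linear": [-1, 0, -4.3], "turn": [0, 0, 0], "gripper": 45}, {"linear": [-1, 0, -4.3], "turn": [0, 0, 0], "gripper": 45}]'

```text
time: 16.27
tcp_pos: [0.6112, 0.0816, 0.2049]
ee_rot: [[0.135, 0.99, 0.043], [0.949, -0.141, 0.282], [0.285, 0.002, -0.959]]
force: [1.1, 1.1, -0.4]
finger_gap: 0.0452
finger_force: 0.0
```

```bash
python3 - <<'E'
from h import *
s=read_state(); print(s['tcp_pos'],s['force'],s['finger_gap'])
p,d,c=save('wrist','w13'); W=world(d,c); hsv=cv2.cvtColor(p,cv2.COLOR_RGB2HSV)
t=np.radians(14); h=np.radians(7.6)
ex=np.array([np.sin(h)*np.cos(t),np.cos(h)*np.cos(t),np.sin(t)]); ey=np.array([-np.cos(h),np.sin(h),0]); ez=np.cross(ex,ey)
L=(W-np.array([.5964,-.007,0]))@np.stack([ex,ey,ez],1)
b=(hsv[...,0]>105)&(hsv[...,0]<125)&(hsv[...,1]>110)&(d>0)&(abs(L[...,1])<.053)&(L[...,2]>.033)&(L[...,2]<.046)
X=L[b]; k=np.polyfit(X[:,0],X[:,2],1); print('rim',len(X),'slope rad',k[0],'z-45 at mid',np.polyval(k,.235)-.045,'x',np.percentile(X[:,0],[.5,99.5]),'y',np.percentile(X[:,1],[.5,99.5]))
g=(hsv[...,1]<60)&(d>0)&(abs(L[...,1])<.04)&(L[...,0]>.03)&(L[...,0]<.13)&(abs(L[...,2])<.02); print('ramp z',g.sum(),np.median(L[...,2][g]) if g.any() else '')
cv2.imwrite('pics/w13.png',p[:,:,::-1])
E
```

```text
[0.61122503 0.08160591 0.20490014] [ 1.05804312  1.09026559 -0.4021779 ] 0.04516305962745263
rim 2388 slope rad 0.0023985366746585675 z-45 at mid -0.007095257094266644 x [0.1485253  0.29083085] y [-0.05295004  0.05186063]
ramp z 6702 -0.002109135482087821
```

View pics/w13.png

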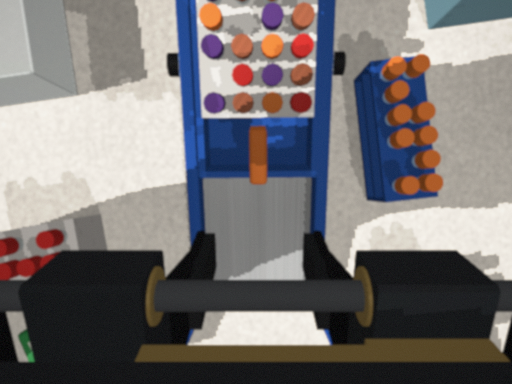

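The tote lies parallel to the ramp (0.002 rad) about 5–6 mm below its plane, centred and released, and the lip is covered by its rear wall. Handing in.

```bash
python3 -c "
from plant import *
print(hand_in())"
```

```text
the job is handed in; nothing more can be done
None
```

The blue tote is in the seat behind the lip, parallel to the ramp and about 5 mm below its plane by the wrist camera. I let go and handed the job in at about 16 s; no verdict came back.

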